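# Slide the loaded jar crate home into its loading bay

## Robot

A 6-joint arm with a two-finger parallel gripper is mounted at the origin on a cart in front of the work surface, level with it; the furniture and walls round the work are solid. World frame = base frame: x ahead of the robot, y to its left, z up, the work surface at z = 0. Lengths are in mm, angles in degrees, forces in N, time in s.
With the tool pointing down it reaches from about 300 to 850 mm from the base axis. Payload 4.2 kg.
Tool frame: the origin (TCP) lies between the finger pads; the fingertips stand 14 mm ahead of it and the grasp point (between the pads) lies 5 mm behind it (env.finger_overhang is the distance from the TCP to the fingertips, in mm); z points along the fingers, y is the line along which they close (so a half turn about z gives the same grasp; the last joint's range is limited). The gripper opens to 91 mm and grips with 3 to 60 N. Pads are 32 mm wide; open, the fingers measure 118 mm over their backs; the gripper's body (76 mm by 178 mm) begins 60 mm behind the grasp point.
Start: joints at [75.401, 18.312, 89.639, -0, 72.044, -1.146], TCP at [133.774, 559.237, 227.976] pointing down, gripper open.
Joint ranges: [-177.97, 177.97], [-48.28, 115.42], [12.27, 149.76], [-77.06, 257.06], [2.81, 150.46], [-146.56, 146.56]. Speed limits (degrees/s): [147.25, 147.25, 180, 180, 180, 180].

## Interface

Orientations are given as [roll, pitch, yaw] about the fixed x, y, z axes, in that order (R = Rz(yaw) Ry(pitch) Rx(roll)).
In Python, from workcell import status, cams, env, finder gives the robot as it stands.
- The arm moves only by the tool apply_moves, never from a script. Its argument "increments" is a list of rows, each a list of 7 numbers: the opening, from -1 (shut) to 1 (fully open), then the shift along the world's x, y, z in m, then the turn, a rotation vector about the world's x, y, z in degrees. In form: [[gripper, x, y, z, ax, ay, az], ...]. A call has 1 to 5 rows; each row shifts and turns the commanded pose from where the row before left it; what a row does not reach is not made up. A row lasts 1/12 s, in which the tool goes at most 41.7 mm and 7.16 degrees, less where a joint would pass 70% of its speed; a pose out of reach is approached as far as the arm can. A call with a gripper value outside its range is refused whole. The fingers move at their own pace and stop on an object; "newtons" is the grip in N (left out, the last holds). Time passes only in rows, so rows that do not move let the fingers close. It gives the time, the measured TCP pose, the force, the opening and the grip force at its end, in the units of the state.
- status.state(): the state, without advancing time (a new reading comes with each control period).
- cams.grab_frame(name): name is "scene" or "top" or "wrist"; returns a dict with "color" (384x512x3 uint8, red, green, blue), "intrinsics" (3x3 intrinsics, pixels), "k1" (the pictures are not rectified: a ray, as slopes to the right and down, at radius r is drawn at 1 + k1 r^2 times it, then the intrinsics apply), "R" (3x3) and "t" (3): a world point X has camera coordinates R X + t. Camera axes: x right, y down, z forward; pixel columns grow to the right and rows downward; lengths in mm; the calibration is good to about 2 mm. A picture is of the moment at which its call begins. There is no depth.
- env.job_done(): hands the job in; it is judged then, once.
Trained networks look in the newest picture that a camera, given by its name, has taken for a name from the list of things; names that differ only in an ending like _2 or _b are one class to them, and where a whole thing is asked for, a point or a joint stands for the part that bears it (a point fixed in the world has none). Each returns a list of dicts, best first, with "score" (0 to 1); they miss things now and then, are a little off and sometimes report something else, mostly with a low value. They report only what shows in the picture. A call takes as long as a camera call.
- finder.boxes_of(query, camera): "rect" ([left, top, width, height] in pixels, round what is visible of it).
- finder.trace(query, camera): "pixels" (384x512 bool, what is visible of it) and "rect" ([left, top, width, height] in pixels, round what is visible of it).
The state is a dict: "time_s": time; "qpos": joint angles; "qvel": joint speeds; "effort": joint torques, N m; "ee_pos": TCP position; "ee_rot": TCP orientation; "force": force on the tool from outside, world axes, zero at the start; "torque": the same for the moment, N m; "gripper_width": finger opening in mm; "gripper_force": force on a finger pad.
Only numpy, scipy, OpenCV 4.12 (cv2) and the standard library are available. Lean on these libraries where they do the work, as an engineer would, in place of code of your own. Each camera call takes 0.05 s, during which the arm holds its last target. There are 200 camera calls.

## Task

Push the heavy three-jar crate along the worktop into the loading bay until its far long side rests on the bay's rubber bumpers, square and between the side rails, then let go and move clear. Push on the crate itself, low down near its base, so that it slides and does not tip; do not lift or carry it, do not touch the jars, and leave everything else on the worktop where it stands.

Things in the scene. Friction and masses are not known exactly. Their poses are not given: they have to be found in the camera images.
- crate: Grey open plastic crate, 60 (x) x 174 (y) x 58 mm high, three pockets in a row along y, each with a white-lidded jar reaching 75 mm above the worktop; about 0.8 kg in all. Flat upright walls from z = 6 to 58 mm. It stands loose on a plinth only 24 (x) x 160 (y) x 6 mm: pushed along x higher than about 25 mm it may tip. Origin: centre of the underside, on the worktop; z up.
- crate_near (a point): Middle of the foot of the crate's -x long side, 12 mm above the worktop (x = -30 mm in the crate's frame): the side to push on. The crate starts 120 to 145 mm short of home, up to 20 mm to one side and up to 0.25 rad out of square, with its +x side towards the bay.
- bay: Fixed loading bay, open towards its own -x. Origin: on the worktop, where the crate's origin lies when home; x points into the bay (the way to push), y to the left of that, z up. Aluminium side rails, 30 mm high, 12 mm thick, are 186 mm apart inside (6 mm play each side) from x = -14 to +36 mm. A white block 222 mm wide, 55 mm high closes the back to x = +80 mm.
- bay_stop (a point): Midway between the faces of the two rubber bumpers that stop the crate (x = +30 mm in the bay's frame; bumpers at y = +/-55 mm, 40 mm wide, z 7 to 37 mm). The crate is home when its +x long side rests on both; its near side is then at x = -30 mm.
- bay_mouth (a point): Middle of the bay's mouth on the worktop (x = -52 mm in the bay's frame). Here the rails' flared lead-ins are about 226 mm apart inside; they narrow to 186 mm at x = -14 mm. Nothing lies on the worktop between them.
- jar_0: White-lidded jar, 50 mm diameter, 66 mm high, loose in the crate's pocket at crate y = -57 mm (54 mm square pocket, floor 9 mm above the worktop). Origin: centre of its underside, z up. Not to be touched.
- jar_1: White-lidded jar, 50 mm diameter, 66 mm high, loose in the crate's pocket at crate y = 0 mm (54 mm square pocket, floor 9 mm above the worktop). Origin: centre of its underside, z up. Not to be touched.
- jar_2: White-lidded jar, 50 mm diameter, 66 mm high, loose in the crate's pocket at crate y = 57 mm (54 mm square pocket, floor 9 mm above the worktop). Origin: centre of its underside, z up. Not to be touched.
- shot_glass: Bystander: small plastic cup, 53 mm wide, 56 mm high, standing left of the work. Origin: centre of its underside.
- black_cap_vial: Bystander: vial with black cap, 32 mm wide, 50 mm high, beside the bay's right rail. Origin: centre of its underside.
- clear_vial: Bystander: vial with black cap, 25 mm wide, 58 mm high, beside the bay's right rail. Origin: centre of its underside.
- marker: Bystander: marker pen 133 mm long (its y), 13 mm thick, lying left of the work. Origin: its middle.
- spatula: Bystander: spatula 194 mm long (its y), 13 mm high, lying left of the work. Origin: its middle.
- weigh_boat_1: Bystander: square white weighing boat, 67 mm wide, 16 mm high, left of the work. Origin: centre of its underside.

How it is judged (in metres and radians):
At the end, for the whole second after the job is handed in: The crate stands flat and at rest in the bay, within 5 mm of its home place against the bumpers, within 12 mm sideways and within 4 degrees of square, with the three jars upright in it (x of crate in the frame of bay between -0.005 and 0.004 m and y of crate in the frame of bay between -0.012 and 0.012 m and angle between the x axis of crate and the x axis of bay, either way round below 0.07 rad and angle between crate's own z axis and vertical below 0.05 rad and height (world z) of crate below 0.004 m and linear speed of crate below 0.01 m/s and angle between each of jar_0, jar_1, jar_2's own z axis and vertical below 0.1 rad and horizontal distance between each of jar_0, jar_1, jar_2 and crate below 0.065 m); the robot touches nothing.
It fails at once if the crate tips by more than 7 degrees (angle between crate's own z axis and vertical above 0.122 rad).
It fails at once if the crate is lifted (its base centre more than 10 mm up) (height (world z) of crate above 0.01 m).
It fails at once if a jar is touched by the robot (contact force between any of the arm, the fingers and jar_0 above 0.5 N or contact force between any of the arm, the fingers and jar_1 above 0.5 N or contact force between any of the arm, the fingers and jar_2 above 0.5 N).
It fails at once if a jar is lifted out of the crate (height (world z) of any of jar_0, jar_1, jar_2 above 0.03 m).
It fails at once if a bystander is moved more than 20 mm (distance of any of shot_glass, black_cap_vial, clear_vial, marker, spatula, weigh_boat_1 from where it was at the start of the episode above 0.02 m).
It also fails if it takes over 40 s, if anything falls off the work surface, if the arm or the gripper's body presses on something with over 40 N, if the wrist force passes 120 N, or if a joint passes its speed limit or range.

## Working session

There is one attempt and no reset: what is moved stays moved. The work goes in short steps, Python scripts to look and compute and a tool call to move; the robot and the scene stay as the last step left them, time stands still between calls to the robot, and variables do not carry over. Pictures are saved under pics/ and viewed, at most 10 in all, crops included, and the job is handed in when it is done.

Besides the shell and the picture viewer there is one more tool, called after ">>>" by a JSON object that holds its "name" and its "arguments". apply_moves: Moves the arm, as the interface text tells. Its arguments: {"type":"object","properties":{"increments":{"type":"array","items":{"type":"array","items":{"type":"number"}}},"newtons":{"type":"number"}},"required":["increments"]}

```bash
mkdir -p pics
cat > h.py <<'E'
import numpy as np,cv2
from workcell import status,cams,env,finder
def ray(f,uv):
    K=np.array(f["intrinsics"]);R=np.array(f["R"]);t=np.array(f["t"]).ravel()
    d=np.array([(uv[0]-K[0,2])/K[0,0],(uv[1]-K[1,2])/K[1,1]]);s=d.copy()
    for _ in range(20): s=d/(1+f["k1"]*(s@s))
    return -R.T@t, R.T@np.array([s[0],s[1],1])
def onz(f,uv,z):
    c,d=ray(f,uv);return c+d*(z-c[2])/d[2]
def proj(f,X):
    K=np.array(f["intrinsics"]);p=np.array(f["R"])@X+np.array(f["t"]).ravel();s=p[:2]/p[2];s=s*(1+f["k1"]*(s@s))
    return K[0,0]*s[0]+K[0,2],K[1,1]*s[1]+K[1,2]
def snap(cam,name):
    f=cams.grab_frame(cam);cv2.imwrite(f"pics/{name}.png",cv2.cvtColor(f["color"],cv2.COLOR_RGB2BGR));return f
E
python3 - <<'E'
from h import *
ims=[]
for c in("top","scene"):
    f=snap(c,c+"0");ims.append(f["color"])
    print(c,np.round(ray(f,(256,192)),2).tolist())
    for q in("crate","bay","jar_0"):
        for r in finder.trace(q,c)[:4]:
            m=r["pixels"].astype(np.uint8);cn=max(cv2.findContours(m,0,2)[0],key=cv2.contourArea)
            print(c,q,round(r["score"],2),r["rect"],np.round(cv2.boxPoints(cv2.minAreaRect(cn))).tolist())
            if q!="jar_0":
                z=57
                print('  corners@z55',[np.round(onz(f,p,55)[:2]).tolist() for p in cv2.boxPoints(cv2.minAreaRect(cn))])
            else:
                M=cv2.moments(m,True);print('  lid',np.round(onz(f,(M['m10']/M['m00'],M['m01']/M['m00']),75)))
E
```

```text
top [[222.14, -141.08, 1420.71], [0.2, -0.02, -0.98]]
top crate 0.59 [241.7, 166.9, 48.8, 58.5] [[246.0, 191.0], [252.0, 185.0], [282.0, 220.0], [276.0, 226.0]]
  corners@z55 [[513.0, -137.0], [528.0, -157.0], [420.0, -238.0], [405.0, -219.0]]
top bay 0.67 [266.2, 135.8, 78.2, 79.5] [[265.0, 152.0], [303.0, 126.0], [348.0, 193.0], [311.0, 219.0]]
  corners@z55 [[630.0, -202.0], [706.0, -320.0], [491.0, -440.0], [420.0, -324.0]]
top jar_0 0.62 [268.0, 199.2, 20.8, 19.9] [[270.0, 201.0], [286.0, 201.0], [286.0, 220.0], [270.0, 220.0]]
  lid [ 447. -227.   75.]
top jar_0 0.52 [257.8, 182.9, 17.3, 22.1] [[258.0, 186.0], [273.0, 186.0], [273.0, 205.0], [258.0, 205.0]]
  lid [ 493. -194.   75.]
top jar_0 0.5 [244.4, 174.0, 15.8, 21.4] [[245.0, 172.0], [261.0, 172.0], [261.0, 190.0], [245.0, 190.0]]
  lid [ 538. -160.   75.]
top jar_0 0.28 [238.1, 168.0, 51.6, 56.3] [[237.0, 181.0], [243.0, 176.0], [260.0, 196.0], [255.0, 201.0]]
  lid [ 487. -182.   75.]
scene [[-241.28, -647.08, 660.8], [0.68, 0.46, -0.57]]
scene crate 0.98 [256.8, 181.6, 30.4, 52.6] [[257.0, 182.0], [285.0, 181.0], [287.0, 235.0], [259.0, 236.0]]
  corners@z55 [[528.0, -132.0], [573.0, -189.0], [393.0, -302.0], [356.0, -253.0]]
scene bay 0.71 [301.6, 175.2, 65.8, 76.8] [[299.0, 180.0], [362.0, 177.0], [365.0, 248.0], [302.0, 251.0]]
  corners@z55 [[599.0, -215.0], [704.0, -344.0], [448.0, -458.0], [367.0, -354.0]]
scene jar_0 0.81 [260.8, 198.5, 23.3, 18.2] [[263.0, 199.0], [284.0, 199.0], [284.0, 218.0], [263.0, 218.0]]
  lid [ 433. -241.   75.]
scene jar_0 0.64 [261.9, 184.1, 22.5, 20.4] [[261.0, 185.0], [281.0, 185.0], [281.0, 202.0], [261.0, 202.0]]
  lid [ 483. -202.   75.]
scene jar_0 0.64 [257.0, 174.0, 20.2, 15.6] [[260.0, 173.0], [279.0, 173.0], [279.0, 190.0], [260.0, 190.0]]
  lid [ 528. -168.   75.]
scene jar_0 0.62 [254.4, 183.4, 32.1, 54.4] [[256.0, 184.0], [284.0, 182.0], [288.0, 235.0], [260.0, 237.0]]
  lid [ 393. -261.   75.]
```

View pics/top0.png

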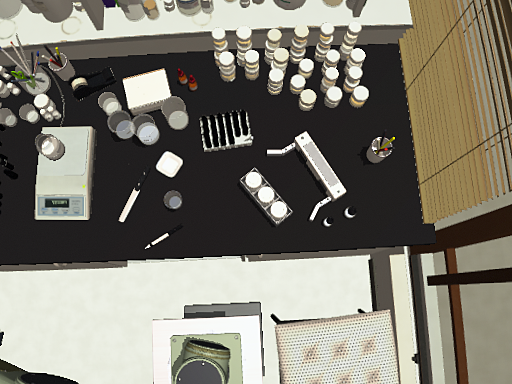

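View pics/scene0.png

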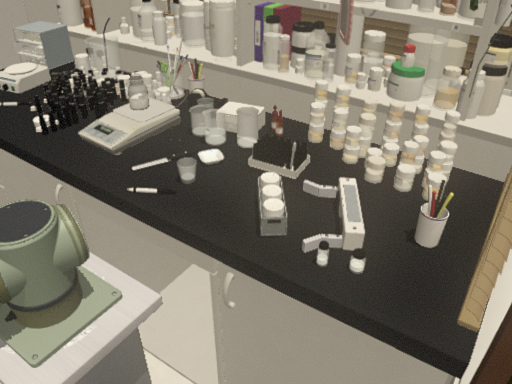

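The top view shows the crate at about (265,196) and the bay's block from (302,135) to (341,195), with flares at (283,152) and (320,208). The vials stand at (328,222) and (350,212). The scene view agrees: the crate's open side faces the bay, and nothing stands between them. Next I'll bring the wrist camera closer.

Run:
```python
from h import *
s=status.state();print(s)
f=cams.grab_frame("wrist");print(np.round(ray(f,(256,192)),2).tolist(),f["R"],f["intrinsics"],f["k1"])
```

```text
{'time_s': 0.4, 'qpos': array([ 7.53999056e+01,  1.83164900e+01,  8.96509959e+01, -3.68545841e-04,
        7.20439134e+01, -1.14443937e+00]), 'qvel': array([-0.03509169, -0.12282404, -0.02183722,  0.13023636, -0.13791507,
       -0.11667592]), 'effort': array([-1.79464525e-03, -4.11895394e+01, -2.31913286e+01,  7.25450576e-02,
        3.99553450e-02, -3.52903703e-05]), 'ee_pos': array([133.76576538, 559.14548172, 227.84845165]), 'ee_rot': array([-1.79988596e+02,  1.22824252e-04,  1.66544459e+02]), 'force': array([0.00328239, 0.2551778 , 0.51548274]), 'torque': array([ 0.00725059,  0.01477323, -0.07021224]), 'gripper_force': 0.0, 'gripper_width': 90.93545407122963}
[[61.87, 577.26, 383.78], [0.26, -0.05, -0.97]] [[ 0.23221459  0.97266393 -0.00112268]
 [ 0.93827079 -0.22369902  0.26383075]
 [ 0.25636751 -0.06231873 -0.96456834]] [[277.40229222   0.         253.92800859]
 [  0.         277.40229222 192.62921503]
 [  0.           0.           1.        ]] -0.010043055788638127
```

>>> {"name": "apply_moves", "arguments": {"increments": [[1, 0.04, 0, 0.01, 0, 0, 0], [1, 0.04, 0, 0.01, 0, 0, 0], [1, 0.03, -0.028, 0, 0, 0, 0], [1, 0.03, -0.028, 0, 0, 0, 0], [1, 0.028, -0.03, 0, 0, 0, 0]]}}

```text
time_s: 0.87
ee_pos: [303.3, 472.5, 247.8]
ee_rot: [180.0, 0.0, 166.6]
force: [0.7, -0.3, 0.9]
gripper_width: 91.1
gripper_force: 0.0
```

>>> {"name": "apply_moves", "arguments": {"increments": [[1, 0.009, -0.039, 0, 0, 0, -4], [1, 0.009, -0.039, 0, 0, 0, -4], [1, 0.009, -0.039, 0, 0, 0, -4], [1, 0.009, -0.039, 0, 0, 0, -4], [1, 0.009, -0.039, 0, 0, 0, -4]]}}

```text
time_s: 1.28
ee_pos: [346.8, 276.4, 248.1]
ee_rot: [180.0, 0.0, 146.4]
force: [0.7, -0.2, -0.6]
gripper_width: 90.9
gripper_force: 0.0
```

>>> {"name": "apply_moves", "arguments": {"increments": [[1, 0.009, -0.039, 0, 0, 0, -4], [1, 0.009, -0.039, 0, 0, 0, -4], [1, 0.009, -0.039, 0, 0, 0, -4], [1, 0.009, -0.039, 0, 0, 0, -4], [1, 0.009, -0.039, 0, 0, 0, -4]]}}

```text
time_s: 1.7
ee_pos: [391.7, 81.4, 248.3]
ee_rot: [179.9, 0.0, 126.4]
force: [0.2, 0.4, 0.4]
gripper_width: 91.1
gripper_force: 0.0
```

>>> {"name": "apply_moves", "arguments": {"increments": [[1, 0.009, -0.039, 0, 0, 0, -4], [1, 0.009, -0.039, 0, 0, 0, -2], [1, 0.009, -0.039, 0, 0, 0, 0], [1, 0.009, -0.039, 0, 0, 0, 0], [1, 0.009, -0.039, 0, 0, 0, 0]]}}

```text
time_s: 2.12
ee_pos: [436.7, -113.9, 248.3]
ee_rot: [180.0, 0.0, 120.5]
force: [0.9, 1.7, 0.1]
gripper_width: 91.6
gripper_force: 0.0
```

Run:
```python
from h import *
s=status.state();print(s['ee_pos'],s['ee_rot'],s['qpos'])
f=snap("wrist","w1")
for q in("crate","bay","jar_0"):
  for r in finder.trace(q,"wrist")[:4]:
    m=r["pixels"].astype(np.uint8);M=cv2.moments(m,True)
    print(q,round(r["score"],2),np.round(r["rect"]).tolist(), np.round(onz(f,(M['m10']/M['m00'],M['m01']/M['m00']),75)))
```

```text
[ 436.734011   -113.88703869  248.3005487 ] [1.79953206e+02 3.11574658e-02 1.20517354e+02] [-1.60845393e+01  6.24810069e+00  1.02608509e+02  1.33117377e-02
  7.10886012e+01 -4.66062144e+01]
crate 0.87 [193.0, 212.0, 130.0, 40.0] [ 472. -163.   75.]
bay 0.58 [174.0, 278.0, 162.0, 39.0] [ 506. -259.   75.]
jar_0 0.98 [277.0, 225.0, 43.0, 27.0] [ 527. -151.   75.]
jar_0 0.8 [201.0, 233.0, 37.0, 20.0] [ 441. -208.   75.]
```

View pics/w1.png

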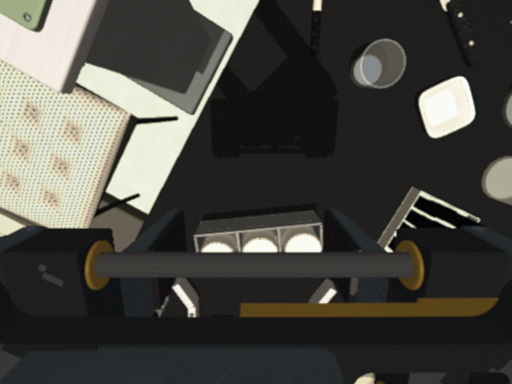

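The crate shows at rows 205–250 (columns 193–325), but the gripper hides the bay. I'll go over and past the bay, where the upper half of the picture shows both clearly.

>>> {"name": "apply_moves", "arguments": {"increments": [[1, 0.02, -0.034, 0, 0, 0, 0], [1, 0.02, -0.034, 0, 0, 0, 0], [1, 0.02, -0.034, 0, 0, 0, 0], [1, 0.02, -0.034, 0, 0, 0, 0], [1, 0.02, -0.034, 0, 0, 0, 0]]}}

```text
time_s: 2.73
ee_pos: [537.8, -281.1, 248.2]
ee_rot: [180.0, -0.0, 120.7]
force: [0.6, 0.4, 1.1]
gripper_width: 91.0
gripper_force: 0.0
```

>>> {"name": "apply_moves", "arguments": {"increments": [[1, 0.02, -0.034, 0, 0, 0, 0], [1, 0.01, -0.017, 0, 0, 0, 0], [1, 0, 0, 0, 0, 0, 0]]}}

```text
time_s: 2.98
ee_pos: [568.9, -334.2, 246.6]
ee_rot: [-180.0, 0.0, 120.5]
force: [0.3, 0.0, -1.3]
gripper_width: 91.1
gripper_force: 0.0
```

Run:
```python
from h import *
s=status.state();print(s['ee_pos'],s['ee_rot'])
f=snap("wrist","w2")
for q in("crate","bay","jar_0"):
  for r in finder.trace(q,"wrist")[:4]:
    m=r["pixels"].astype(np.uint8);M=cv2.moments(m,True)
    print(q,round(r["score"],2),np.round(r["rect"]).tolist(), np.round(onz(f,(M['m10']/M['m00'],M['m01']/M['m00']),75)))
cv2.imwrite("pics/w2b.png",cv2.cvtColor(cv2.resize(f["color"][:270,96:416],None,fx=2.2,fy=2.2,interpolation=2),cv2.COLOR_RGB2BGR))
```

```text
[ 568.92257289 -334.19279445  246.60259264] [-1.79994640e+02  3.26213759e-02  1.20544870e+02]
crate 0.85 [180.0, 4.0, 156.0, 80.0] [ 498. -206.   75.]
jar_0 0.93 [188.0, 21.0, 45.0, 54.0] [ 453. -232.   75.]
jar_0 0.59 [155.0, 111.0, 194.0, 106.0] [ 569. -340.   75.]
jar_0 0.58 [283.0, 6.0, 50.0, 59.0] [ 539. -168.   75.]
jar_0 0.57 [237.0, 17.0, 43.0, 53.0] [ 496. -200.   75.]
```

View pics/w2b.png

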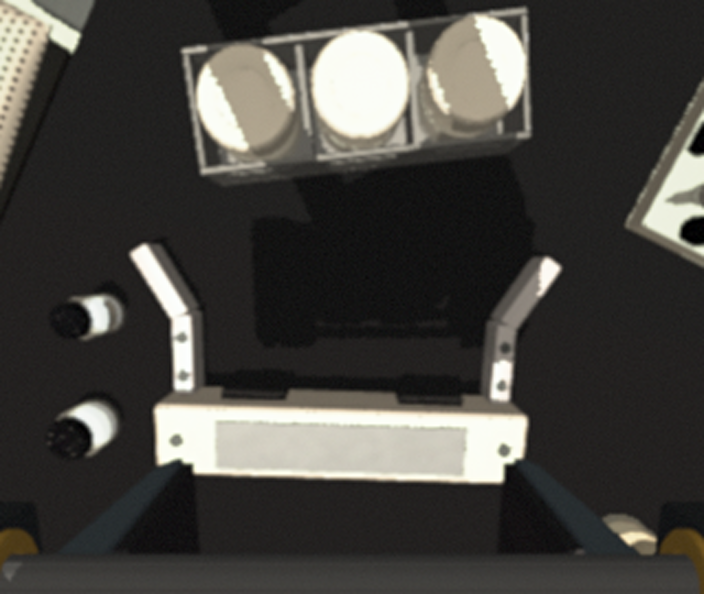

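The zoomed view (2.2x, columns offset by 96) shows the crate rim corners at crop (182,50), (526,10), (530,135) and (204,174). The block's top front edge runs from (155,406) to (526,413). The flare tips are at (150,243) and (540,257), and the bay is empty. Now I'll fit both poses.

```bash
cat > fit.py <<'E'
from h import *
from scipy.optimize import least_squares
def T(p,X):
    c,s=np.cos(p[2]),np.sin(p[2]);return np.array([p[0]+c*X[0]-s*X[1],p[1]+s*X[0]+c*X[1],X[2]])
def fit(f,obj,pix,p0):
    r=least_squares(lambda p:np.concatenate([np.array(proj(f,T(p,o)))-q for o,q in zip(obj,pix)]),p0,x_scale=[1,1,.01],loss='soft_l1')
    print('res',np.round([np.array(proj(f,T(r.x,o)))-q for o,q in zip(obj,pix)],1).tolist());return r.x
def rel(b,c):
    d=c[:2]-b[:2];k,s=np.cos(b[2]),np.sin(b[2]);return np.array([k*d[0]+s*d[1],-s*d[0]+k*d[1],np.degrees(c[2]-b[2])])
CR=[(-30,-87,58),(-30,87,58),(30,87,58),(30,-87,58)]
E
python3 - <<'E'
from fit import *
f=cams.grab_frame("wrist")
g=lambda L:[np.array(p)/2.2+[96,0] for p in L]
c=fit(f,CR,g([(182,50),(526,10),(530,135),(204,174)]),[495,-200,-.95])
ob=[(80,-111,55),(80,111,55),(-14,-93,30),(-14,93,30),(-52,-113,30),(-52,113,30)]
b=fit(f,ob,g([(156,472),(527,483),(190,308),(491,320),(150,243),(540,257)]),[560,-300,-1.05])
for n,p in(("crate",c),("bay",b)): print(n,np.round(p,3),np.degrees(p[2]).round(2))
print("rel",np.round(rel(b,c),1))
for n,u in(("frontL",(155,406)),("frontR",(526,413))):
    X=onz(f,g([u])[0],55);print(n,rel(b,np.array([X[0],X[1],0]))[:2])
# independent check by top camera
f=cams.grab_frame("top");col=f["color"].copy();big=cv2.resize(col[110:240,220:370],None,fx=5,fy=4.6*1.087,interpolation=2)[...,::-1].copy()
sx=5;sy=big.shape[0]/130
for p,o,k in((c,CR,(0,0,255)),(b,ob,(0,255,0))):
    for X in o:
        u=proj(f,T(p,X));cv2.circle(big,(int((u[0]-219.5)*sx),int((u[1]-109.5)*sy)),3,k,1)
cv2.imwrite("pics/top1.png",big[:600,:800])
E
```

```text
res [[-0.0, -0.2], [0.4, -1.2], [0.3, 0.9], [-1.0, 0.6]]
res [[-0.1, -1.0], [-2.8, -0.9], [0.1, 1.0], [2.6, 0.1], [1.8, 0.4], [-1.6, -0.1]]
crate [ 492.758 -193.077   -0.927] -53.12
bay [ 551.13  -308.649   -1.067] -61.16
rel [-129.4    4.6    8. ]
frontL [  40.12861596 -109.41603225]
frontR [ 37.28918797 109.45267965]
```

View pics/top1.png

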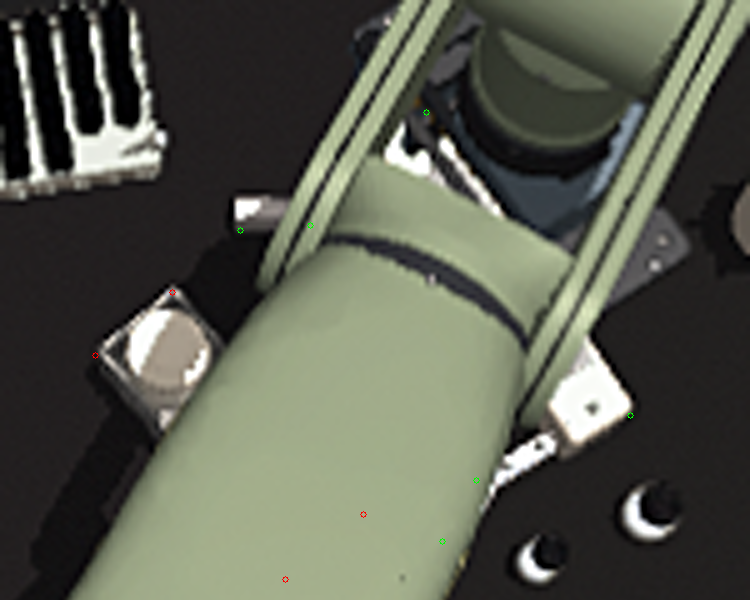

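The top view, overlaid with the fitted points, agrees to within a few mm. In the bay's frame the crate is at about (-129, +5) mm and 8° out. I'll go behind it, tilt so the fingertips lead, and come down.

>>> {"name": "apply_moves", "arguments": {"increments": [[1, -0.019, 0.031, 0, 0, 0, 1.3], [1, -0.019, 0.031, 0, 0, 0, 1.3], [1, -0.019, 0.031, 0, 0, 0, 1.3], [1, -0.019, 0.031, 0, 0, 0, 1.3], [1, -0.019, 0.031, 0, 0, 0, 1.2]]}}

```text
time_s: 3.7
ee_pos: [470.0, -175.5, 248.4]
ee_rot: [180.0, 0.0, 127.0]
force: [-0.2, 0.3, 0.6]
gripper_width: 91.3
gripper_force: 0.0
```

>>> {"name": "apply_moves", "arguments": {"increments": [[1, -0.019, 0.031, 0, 0, 0, 0], [1, -0.019, 0.031, 0, 0, 0, 0], [1, 0, 0, -0.04, -3.2, -2.4, 0], [1, 0, 0, -0.04, -3.2, -2.4, 0], [1, 0, 0, -0.04, 0, 0, 0]]}}

```text
time_s: 4.12
ee_pos: [431.6, -113.3, 128.2]
ee_rot: [179.9, 8.2, 127.1]
force: [-0.1, 0.0, -0.1]
gripper_width: 90.8
gripper_force: 0.0
```

>>> {"name": "apply_moves", "arguments": {"increments": [[1, 0, 0, -0.04, 0, 0, 0], [1, 0, 0, -0.03, 0, 0, 0], [1, 0, 0, -0.02, 0, 0, 0], [1, 0, 0, 0, 0, 0, 0]]}}

```text
time_s: 4.45
ee_pos: [430.2, -114.3, 35.1]
ee_rot: [-179.7, 7.6, 127.0]
force: [-0.8, 1.5, 0.1]
gripper_width: 91.5
gripper_force: 0.0
```

```bash
cat > tcp.py <<'E'
from fit import *
from scipy.spatial.transform import Rotation as Ro
C=np.array([492.8,-193.1,np.radians(-53.1)]);B=np.array([551.1,-308.6,np.radians(-60.8)])
s=status.state();R=Ro.from_euler('xyz',s['ee_rot'],degrees=True).as_matrix();p=s['ee_pos']
yaw=np.arctan2(R[1,1],R[0,1])-np.pi/2
P=np.array([p[0],p[1],yaw])
tip=[p+R@np.array([-16,y,14]) for y in(-52,52)]
print('t',s['time_s'],'p',p.round(1),'in crate0',rel(C,P).round(1),'in bay',rel(B,P).round(1),'tips z',[t[2].round(1) for t in tip],'tips bay x',[rel(B,np.array([t[0],t[1],0]))[0].round(1) for t in tip],'F',s['force'].round(1))
E
python3 tcp.py
```

```text
t 4.45 p [ 430.2 -114.3   35.1] in crate0 [-1.006e+02 -2.700e+00  1.000e-01] in bay [-228.5  -10.7    7.8] tips z [np.float64(23.6), np.float64(23.1)] tips bay x [np.float64(-203.9), np.float64(-218.0)] F [-0.8  1.5  0.1]
```

>>> {"name": "apply_moves", "arguments": {"increments": [[1, 0.0022, 0.0016, -0.013, 0, 0, 0], [1, 0.009, -0.012, 0, 0, 0, 0], [1, 0.009, -0.012, 0, 0, 0, 0], [1, 0.006, -0.008, 0, 0, 0, 0], [1, 0, 0, 0, 0, 0, 0]]}}

```text
time_s: 4.87
ee_pos: [462.5, -147.4, 26.8]
ee_rot: [179.8, 8.2, 126.9]
force: [1.0, 0.7, 1.0]
gripper_width: 90.7
gripper_force: 0.0
```

```bash
python3 tcp.py
python3 - <<'E'
from h import *
f=snap("wrist","w3")
E
```

```text
t 4.8667 p [ 462.5 -147.4   26.8] in crate0 [-54.8   3.2   0. ] in bay [-184.     1.3    7.7] tips z [np.float64(15.1), np.float64(15.4)] tips bay x [np.float64(-159.3), np.float64(-173.3)] F [1.  0.7 1. ]
```

View pics/w3.png

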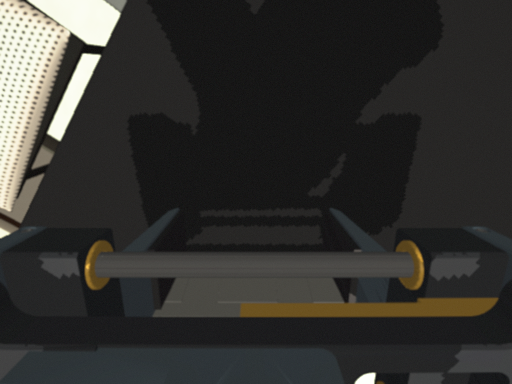

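The wrist view shows the crate wall just ahead of the fingers (rows 225–315), square to the gripper. I'll come in gently and a little lower.

>>> {"name": "apply_moves", "arguments": {"increments": [[1, 0.0012, -0.0026, -0.003, 0, 0, 0], [1, 0.0012, -0.0026, -0.001, 0, 0, 0], [1, 0.0012, -0.0016, 0, 0, 0, 0], [1, 0.0012, -0.0016, 0, 0, 0, 0], [1, 0.0012, -0.0016, 0, 0, 0, 0]]}}

```text
time_s: 5.33
ee_pos: [465.9, -156.1, 20.9]
ee_rot: [-180.0, 8.0, 127.0]
force: [-0.6, 0.3, 0.0]
gripper_width: 91.4
gripper_force: 0.0
```

```bash
python3 tcp.py
```

```text
t 5.3333 p [ 465.9 -156.1   20.9] in crate0 [-45.7   0.7   0.1] in bay [-174.6    0.     7.8] tips z [np.float64(9.3), np.float64(9.3)] tips bay x [np.float64(-150.0), np.float64(-164.0)] F [-0.6  0.3  0. ]
```

>>> {"name": "apply_moves", "arguments": {"increments": [[1, 0.0015, -0.0026, 0, 0, 0, 0], [1, 0.0015, -0.0026, 0, 0, 0, 0], [1, 0.0015, -0.0026, 0, 0, 0, -0.4], [1, 0.0015, -0.0026, 0, 0, 0, -0.4], [1, 0.0015, -0.0026, 0, 0, 0, -0.4]]}}

```text
time_s: 5.75
ee_pos: [472.2, -168.3, 20.6]
ee_rot: [-179.9, 7.8, 125.7]
force: [-2.2, 5.4, 3.5]
gripper_width: 91.3
gripper_force: 2.8
```

>>> {"name": "apply_moves", "arguments": {"increments": [[1, 0.0015, -0.0026, 0, 0, 0, -0.4], [1, 0.0015, -0.0026, 0, 0, 0, -0.4], [1, 0.0015, -0.0026, 0, 0, 0, -0.4], [1, 0.0015, -0.0026, 0, 0, 0, -0.4], [1, 0.0015, -0.0026, 0, 0, 0, -0.4]]}}

```text
time_s: 6.17
ee_pos: [479.7, -181.2, 20.6]
ee_rot: [-179.9, 7.8, 123.7]
force: [-2.1, 6.3, 4.1]
gripper_width: 91.3
gripper_force: 2.9
```

```bash
python3 tcp.py
```

```text
t 6.1667 p [ 479.7 -181.2   20.6] in crate0 [-17.3  -3.3  -3.2] in bay [-146.    -0.2    4.5] tips z [np.float64(9.0), np.float64(8.9)] tips bay x [np.float64(-124.2), np.float64(-132.4)] F [-2.1  6.3  4.1]
```

>>> {"name": "apply_moves", "arguments": {"increments": [[1, 0.002, -0.0035, 0, 0, 0, -0.4], [1, 0.002, -0.0035, 0, 0, 0, -0.4], [1, 0.002, -0.0035, 0, 0, 0, -0.4], [1, 0.002, -0.0035, 0, 0, 0, -0.4], [1, 0.002, -0.0035, 0, 0, 0, -0.4]]}}

```text
time_s: 6.58
ee_pos: [489.6, -198.7, 20.6]
ee_rot: [-179.9, 7.8, 121.7]
force: [-2.2, 5.4, 3.6]
gripper_width: 91.7
gripper_force: 3.1
```

>>> {"name": "apply_moves", "arguments": {"increments": [[1, 0.002, -0.0035, 0, 0, 0, -0.4], [1, 0.002, -0.0035, 0, 0, 0, -0.4], [1, 0.002, -0.0035, 0, 0, 0, -0.4], [1, 0.002, -0.0035, 0, 0, 0, -0.4], [1, 0.002, -0.0035, 0, 0, 0, -0.4]]}}

```text
time_s: 7.0
ee_pos: [499.6, -216.1, 20.6]
ee_rot: [-179.9, 7.8, 119.7]
force: [-3.4, 5.6, 4.0]
gripper_width: 91.3
gripper_force: 3.1
```

```bash
python3 tcp.py
python3 - <<'E'
from h import *
f=snap("scene","s1")
cv2.imwrite("pics/s1b.png",cv2.cvtColor(cv2.resize(f["color"][130:270,220:400],None,fx=4,fy=4,interpolation=2),cv2.COLOR_RGB2BGR))
E
```

```text
t 7.0 p [ 499.6 -216.1   20.6] in crate0 [22.4 -8.4 -7.2] in bay [-105.9    0.2    0.5] tips z [np.float64(9.0), np.float64(8.8)] tips bay x [np.float64(-87.7), np.float64(-88.6)] F [-3.4  5.6  4. ]
```

View pics/s1b.png

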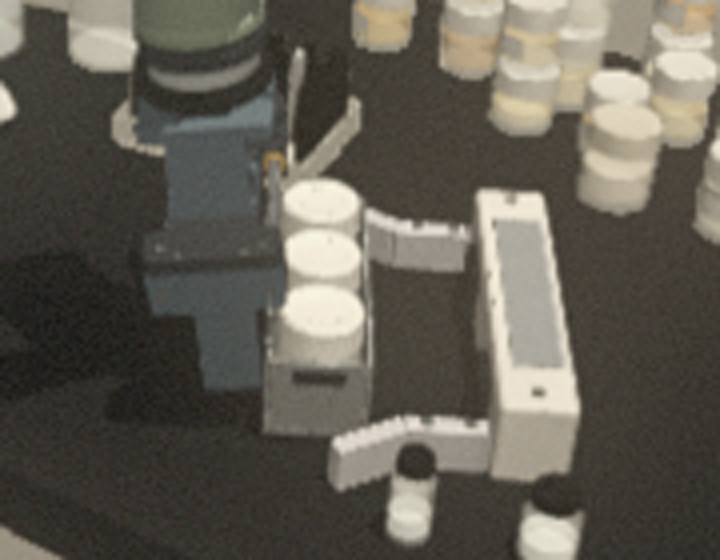

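The crate stands square in the mouth between the flares, with the flare tips at crop (370,215) and (335,465). I'll check its sideways offset in the same picture.

Run:
```python
from fit import *
f=cams.grab_frame("scene")
g=lambda L:[(np.array(p)+.5)/4-.5+[220,130] for p in L]
ob=[(80,111,55),(80,-111,55),(36,-111,55),(36,111,55)]
b=fit(f,ob,g([(543,192),(578,402),(495,411),(477,192)]),[551,-308,-1.06]);print(b)
for b_ in (b,np.array([551.1,-308.6,np.radians(-60.8)])):
  for u in((321,203),(322,255),(321,313)):
    X=onz(f,g([u])[0],75);print(rel(b_,np.array([X[0],X[1],0]))[:2].round(1))
  for u in((266,364),(368,371)):
    X=onz(f,g([u])[0],58);print(' corner',rel(b_,np.array([X[0],X[1],0]))[:2].round(1))
```

```text
res [[0.2, 0.3], [-0.2, 2.5], [0.3, -1.1], [-0.3, -0.8]]
[ 554.97112892 -313.61440105   -1.07910954]
[-64.5  51.2]
[-62.7  -5.4]
[-62.  -63.1]
 corner [-90.9 -91.3]
 corner [-34.2 -91.2]
[-57.3  53.3]
[-56.5  -3.3]
[-56.8 -61.1]
 corner [-86.2 -88.7]
 corner [-29.5 -89.7]
```

>>> {"name": "apply_moves", "arguments": {"increments": [[1, 0.0023, -0.0033, 0, 0, 0, -0.1], [1, 0.0023, -0.0033, 0, 0, 0, -0.1], [1, 0.0023, -0.0033, 0, 0, 0, -0.1], [1, 0.0023, -0.0033, 0, 0, 0, 0], [1, 0.0023, -0.0033, 0, 0, 0, 0]]}}

```text
time_s: 7.52
ee_pos: [510.8, -232.7, 20.4]
ee_rot: [-179.9, 7.8, 119.4]
force: [-4.3, 4.7, 3.0]
gripper_width: 91.4
gripper_force: 2.9
```

>>> {"name": "apply_moves", "arguments": {"increments": [[1, 0.0023, -0.0033, 0, 0, 0, 0], [1, 0.0023, -0.0033, 0, 0, 0, 0], [1, 0.0023, -0.0033, 0, 0, 0, 0], [1, 0.002, -0.0035, 0, 0, 0, 0], [1, 0.002, -0.0035, 0, 0, 0, 0]]}}

```text
time_s: 7.93
ee_pos: [521.9, -249.6, 20.4]
ee_rot: [-179.9, 7.8, 119.4]
force: [-2.9, 4.2, 3.0]
gripper_width: 91.3
gripper_force: 2.8
```

>>> {"name": "apply_moves", "arguments": {"increments": [[1, 0.0015, -0.0026, 0, 0, 0, 0], [1, 0.0015, -0.0026, 0, 0, 0, 0]]}}

```text
time_s: 8.1
ee_pos: [525.0, -254.8, 20.4]
ee_rot: [-179.9, 7.8, 119.4]
force: [-3.1, 4.8, 2.4]
gripper_width: 91.5
gripper_force: 2.9
```

```bash
python3 tcp.py
```

```text
t 8.1 p [ 525.  -254.8   20.4] in crate0 [ 68.7 -11.3  -7.5] in bay [-59.7   3.4   0.2] tips z [np.float64(8.8), np.float64(8.6)] tips bay x [np.float64(-41.8), np.float64(-42.2)] F [-3.1  4.8  2.4]
```

Roughly 10–14 mm are left. I'll go on slowly and watch the force.

>>> {"name": "apply_moves", "arguments": {"increments": [[1, 0.001, -0.0017, 0, 0, 0, 0], [1, 0.001, -0.0017, 0, 0, 0, 0], [1, 0.001, -0.0017, 0, 0, 0, 0], [1, 0.001, -0.0017, 0, 0, 0, 0]]}}

```text
time_s: 8.43
ee_pos: [528.9, -261.5, 20.4]
ee_rot: [-179.9, 7.8, 119.4]
force: [-3.0, 4.9, 2.2]
gripper_width: 91.3
gripper_force: 2.8
```

>>> {"name": "apply_moves", "arguments": {"increments": [[1, 0.0005, -0.0009, 0, 0, 0, 0], [1, 0.0005, -0.0009, 0, 0, 0, 0], [1, 0.0005, -0.0009, 0, 0, 0, 0]]}}

```text
time_s: 8.68
ee_pos: [530.4, -264.1, 20.5]
ee_rot: [-179.9, 7.8, 119.4]
force: [-3.3, 5.6, 2.4]
gripper_width: 91.2
gripper_force: 2.8
```

>>> {"name": "apply_moves", "arguments": {"increments": [[1, 0.0005, -0.0009, 0, 0, 0, 0], [1, 0.0005, -0.0009, 0, 0, 0, 0]]}}

```text
time_s: 8.85
ee_pos: [531.4, -265.9, 20.5]
ee_rot: [-179.9, 7.8, 119.5]
force: [-3.4, 5.2, 3.0]
gripper_width: 91.3
gripper_force: 2.8
```

>>> {"name": "apply_moves", "arguments": {"increments": [[1, 0.0005, -0.0009, 0, 0, 0, 0], [1, 0.0005, -0.0009, 0, 0, 0, 0]]}}

```text
time_s: 9.02
ee_pos: [532.4, -267.7, 20.5]
ee_rot: [-179.9, 7.8, 119.4]
force: [-2.3, 5.0, 3.5]
gripper_width: 91.2
gripper_force: 2.8
```

```bash
python3 tcp.py; python3 -c "
from h import *
f=snap('scene','s2')
cv2.imwrite('pics/s2b.png',cv2.cvtColor(cv2.resize(f['color'][130:270,220:400],None,fx=4,fy=4,interpolation=2),cv2.COLOR_RGB2BGR))"
```

```text
t 9.0167 p [ 532.4 -267.7   20.5] in crate0 [ 83.4 -13.1  -7.5] in bay [-44.8   3.6   0.2] tips z [np.float64(8.9), np.float64(8.7)] tips bay x [np.float64(-26.8), np.float64(-27.3)] F [-2.3  5.   3.5]
```

View pics/s2b.png

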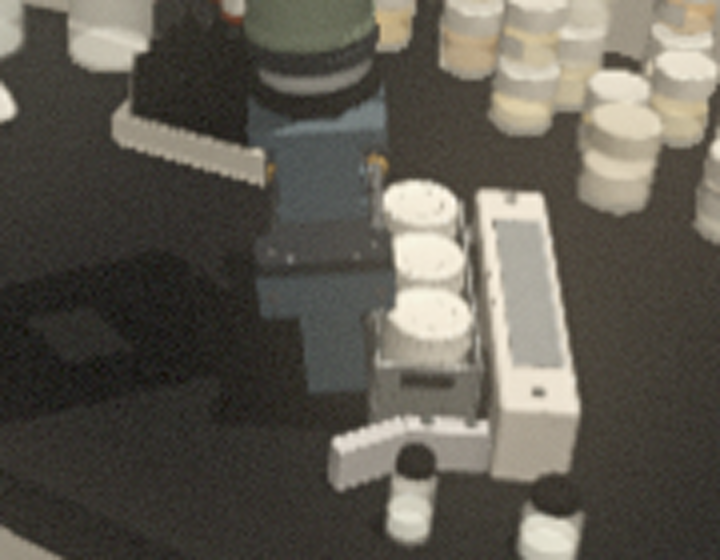

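The crate is between the rails, its edge a few mm from the bumpers (crop column about 478 against the block's 490). I'll go on in 1 mm steps.

>>> {"name": "apply_moves", "arguments": {"increments": [[1, 0.0005, -0.0009, 0, 0, 0, 0], [1, 0.0005, -0.0009, 0, 0, 0, 0]]}}

```text
time_s: 9.23
ee_pos: [533.4, -269.5, 20.5]
ee_rot: [-179.9, 7.8, 119.4]
force: [-2.6, 5.1, 2.8]
gripper_width: 90.9
gripper_force: 2.8
```

>>> {"name": "apply_moves", "arguments": {"increments": [[1, 0.0005, -0.0009, 0, 0, 0, 0], [1, 0.0005, -0.0009, 0, 0, 0, 0]]}}

```text
time_s: 9.4
ee_pos: [533.7, -270.0, 20.3]
ee_rot: [-179.9, 7.6, 119.4]
force: [-3.9, 12.1, 5.2]
gripper_width: 91.4
gripper_force: 6.1
```

Contact with a bumper. I'll press a little more to seat it on both.

>>> {"name": "apply_moves", "arguments": {"increments": [[1, 0.0005, -0.0009, 0, 0, 0, 0], [1, 0.0005, -0.0009, 0, 0, 0, 0]]}}

```text
time_s: 9.57
ee_pos: [533.8, -270.2, 20.2]
ee_rot: [-179.9, 7.4, 119.3]
force: [-5.6, 17.7, 10.7]
gripper_width: 91.0
gripper_force: 8.6
```

```bash
python3 tcp.py; python3 -c "
from h import *
print(status.state()['torque'])"
```

```text
t 9.5667 p [ 533.8 -270.2   20.2] in crate0 [ 86.3 -13.5  -7.6] in bay [-41.9   3.6   0.1] tips z [np.float64(8.5), np.float64(8.3)] tips bay x [np.float64(-24.2), np.float64(-24.3)] F [-5.6 17.7 10.7]
[ 2.72534187  1.00392314 -0.15202844]
```

It is seated: the stop is firm and the yaw moment small. Now I'll back off straight, rise, and look.

>>> {"name": "apply_moves", "arguments": {"increments": [[1, -0.002, 0.0035, 0, 0, 0, 0], [1, -0.005, 0.009, 0, 0, 0, 0], [1, -0.015, 0.026, 0, 0, 0, 0], [1, -0.015, 0.026, 0, 0, 0, 0], [1, -0.005, 0.009, 0.04, 0, 0, 0]]}}

```text
time_s: 9.98
ee_pos: [486.6, -196.3, 54.4]
ee_rot: [-179.3, 7.2, 119.6]
force: [-0.6, -0.5, 0.1]
gripper_width: 91.3
gripper_force: 0.0
```

>>> {"name": "apply_moves", "arguments": {"increments": [[1, 0, 0, 0.04, 3.5, 2, 0], [1, 0, 0, 0.04, 3.5, 2, 0], [1, 0, 0, 0.04, 0, 0, 0], [1, 0, 0, 0.04, 0, 0, 0], [1, 0, 0, 0.03, 0, 0, 0]]}}

```text
time_s: 10.4
ee_pos: [495.7, -201.6, 254.8]
ee_rot: [179.9, 0.2, 119.4]
force: [0.9, 0.5, -0.3]
gripper_width: 91.0
gripper_force: 0.0
```

>>> {"name": "apply_moves", "arguments": {"increments": [[1, 0.02, -0.034, 0, 0, 0, 0], [1, 0.02, -0.034, 0, 0, 0, 0], [1, 0.02, -0.034, 0, 0, 0, 0], [1, 0.005, -0.01, 0, 0, 0, 0], [1, 0, 0, 0, 0, 0, 0]]}}

```text
time_s: 10.82
ee_pos: [560.7, -315.5, 249.6]
ee_rot: [-179.9, -0.0, 119.3]
force: [-0.3, 0.1, -0.5]
gripper_width: 91.2
gripper_force: 0.0
```

```bash
python3 tcp.py; python3 -c "
from h import *
f=snap('wrist','w4')
cv2.imwrite('pics/w4b.png',cv2.cvtColor(cv2.resize(f['color'][:270,96:416],None,fx=2.2,fy=2.2,interpolation=2),cv2.COLOR_RGB2BGR))"
```

```text
t 10.8167 p [ 560.7 -315.5  249.6] in crate0 [138.6 -19.2  -7.6] in bay [10.7  5.   0.1] tips z [np.float64(235.7), np.float64(235.6)] tips bay x [np.float64(26.8), np.float64(26.6)] F [-0.3  0.1 -0.5]
```

View pics/w4b.png

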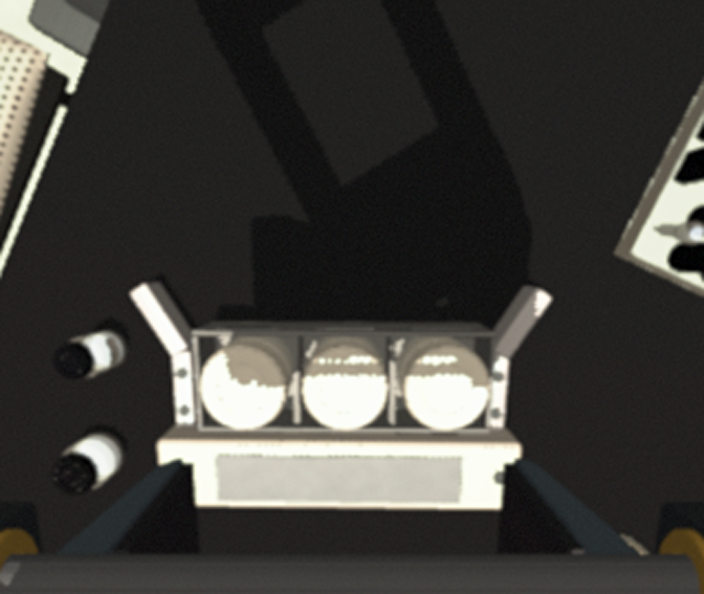

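The crate sits square against the bumpers between the rails, its far edge at crop row 430 and the block edge at about row 435. The jars are upright, the vials haven't moved, and the arm is clear.

```bash
python3 -c "
from workcell import env
print(env.job_done())"
```

```text
the job is handed in; nothing more can be done
None
```

I pushed the crate into the bay until it stopped firmly on the bumpers. It looks square and between the rails with all three jars upright, the arm is clear, and I handed the job in; no verdict came back.

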